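# Nip up the pasta machine's hold-down nut between its ribs

## Task

With the big ring wrench from the wooden board, tighten the pasta machine's hold-down nut clockwise until it comes up against its stop, in short strokes because two ribs block the swing, and nip it up there for a moment with about 1.2 N m (12 N on the wrench's upright grip), never anywhere near 2.5 N m, and do not push hard on the ribs. Then lay the wrench back flat on the board and let go. Touch the nut only with the wrench, and leave the small wrench and the pastry cutter where they are.

Things in the scene. Friction and masses are not known exactly. Their poses are not given: they have to be found in the camera images.
- machine: Fixed chromed pasta machine. Origin on the counter under the nut's axis; z up; x points from the nut to the rollers (rollers and cheeks fill x 85 to 225 mm, y -100 to 165 mm with the crank, up to 150 mm high). Foot plate 200 mm wide, 12 mm thick, x -75 to 200 mm. Round boss of radius 32 mm under the nut, top 30 mm above the counter: the seated wrench rests on it.
- ribs: Two fixed upright steel plates on the foot plate, 45 to 81 mm from the nut's axis, 8 mm thick, top 52 mm above the counter, in the directions 120 degrees left and right of the machine's x. Origin and axes as the machine's. The seated wrench's bar lies between them, its grip away from the rollers; it meets a rib when turned 44 degrees either way from wrench x parallel to machine x.
- nut: Steel hexagon nut, 40 mm across flats, 16 mm high (35.5 mm across flats at the chamfered top). Origin at the centre of its underside, 30 mm above the counter, z up; x is square to a flat (flats every 60 degrees). Tightens clockwise from above against steady friction of 0.45 N m (4.5 N at the wrench's grip), 1.5 to 2.0 rad from the start to a hard stop that is not marked and must be felt.
- nut_top (a point): Centre of the nut's top, 46 mm above the counter; axes as the nut's.
- wrench: Loose steel ring wrench, about 0.35 kg, lying flat. Origin at the underside below the grip, at its centre of mass; z up; x along the bar to the ring. Bar 16 mm wide, 18 mm high; ring 18 mm high, 59 mm over flats outside, with a through hexagonal hole 43 mm across flats, flats square to x and every 60 degrees: about 7 degrees of play either way on the nut. Tail 26 mm wide at x -60 to -90 mm.
- wrench_grip (a point): Centre of the wrench's upright grip, 45 mm above the wrench's underside: a dark block 14 mm thick (along the wrench's x, so fingers closing along the bar hold it steady), 26 mm wide (along its y), from 18 to 72 mm above the underside. Axes as the wrench's.
- wrench_socket (a point): Centre of the hexagonal hole at the wrench's underside, 100 mm from the grip along the wrench's x. Seated, it lies on the boss at the nut's underside.
- board: Wooden chopping board 300 x 200 x 18 mm, fixed; origin at the centre of its underside, z up, long side along its x. The big wrench starts on it.
- small_wrench: Small loose spanner 130 mm long, on the board beside the big wrench; bystander. Origin at its underside.
- washer_top (a point): Centre of the top of the spring washer round the boss, 76 mm wide, on the nut's axis, 20.0 mm above the counter when unloaded. It sinks 0.5 mm for each 1 N m of tightening torque about the nut's axis (10 N across the bar at the grip; twisting the grip adds to it); the nut then gives by 0.1 rad per N m and springs back by as much when let go.
- cutter: Steel ring pastry cutter, 70 mm wide, 30 mm high, loose in the baking tray on the other side; bystander. Origin at the centre of its underside.
- pin_top (a point): Top of the thin brass draw pin, 12 mm wide, that stands out of the 20 mm stud in the middle of the nut. It rises 1.2 mm for each rad the nut is tightened, to 60.0 mm above the counter when the nut is at its stop.
Mind the look-alikes: they are no part of the job. There is more than one size of the wrench; the one meant has the size given above.

How it is judged:
By the outcome, as a careful person would: the job done as asked, in the order asked, and still so for the second after the job is handed in, with the robot touching nothing.
It also fails if it takes over 72 s, if anything falls off the work surface, if the arm or the gripper's body presses on something with over 40 N, if the wrist force passes 120 N, or if a joint passes its speed limit or range.

## Robot

A 7-joint arm with a two-finger parallel gripper is mounted at the origin on the work surface. World frame = base frame: x ahead of the robot, y to its left, z up, the work surface at z = 0. Lengths are in m, angles in rad, forces in N, time in s.
With the tool pointing down it reaches from about 0.4 to 0.875 m from the base axis. Payload 19.3 kg.
Tool frame: the origin (TCP) lies at the very end of the fingers, on their centre line; the grasp point (between the pads) lies 19 mm behind it; z points along the fingers, y is the direction in which the jaws open and shut (so a half turn about z gives the same grasp; the last joint's range is limited). The gripper opens to 85 mm and grips with 20 to 120 N. Pads are 22 mm wide; open, the fingers measure 114 mm over their backs; the gripper's body (76 mm by 85 mm) begins 54 mm behind the grasp point. The pads swing forward as they close: fully open they stand 13 mm farther back than shut.
Start: joints at [1.24, 0.521, -0.036, 1.599, 0.021, 1.021, -0.113], TCP at [0.161, -0.604, 0.231] pointing down, gripper open.
Joint ranges: [-2.91, 2.91], [-0.3, 2.13], [-1.5, 1.42], [0.17, 2.43], [-1.26, 4.41], [0.16, 1.93], [-2.52, 2.52]. Speed limits (rad/s): [1.89, 1.89, 2.39, 2.39, 3.01, 3.01, 3.01].

## Interface

Orientations are given as [roll, pitch, yaw] about the fixed x, y, z axes, in that order (R = Rz(yaw) Ry(pitch) Rx(roll)).
In Python, from workcell import bot, vision, job_done gives the robot as it stands.
- The arm moves only by the tool arm_command, never from a script. Its arguments are lists of equal length, an entry for each row: "gripper": the finger opening in cm, from 0 to 8.54; "slide": the shift along the tool's x, y, z in cm, a list of three; "turn": the turn, a rotation vector about the tool's x, y, z in degrees, a list of three. A call has 1 to 5 rows; each row is the pose to reach, as a shift and turn from the pose commanded when the call began, along the tool's axes at that moment; what a row does not reach only later rows make up. A row lasts 1/8 s, in which the tool goes at most 62.5 mm and 10.7 degrees, less where a joint would pass 70% of its speed; a pose out of reach is approached as far as the arm can. A call with a gripper value outside its range is refused whole. The fingers move at their own pace and stop on an object; "force" is the grip in N (left out, the last holds). Time passes only in rows, so rows that repeat a pose let the fingers close. It gives the time, the measured TCP pose, the force and the opening at its end, in the units of the state.
- bot.observe(): the state, without advancing time (a new reading comes with each control period).
- vision.grab_frame(name): name is "scene" or "top"; returns the picture (480x640x3 uint8, blue, green, red); there is no depth.
- vision.camera_model(name): a dict with "mtx" (3x3 intrinsics, pixels), "T" (4x4, takes a point from camera to world coordinates). Camera axes: x right, y down, z forward; pixel columns grow to the right and rows downward; lengths in m; the calibration is good to about 2 mm. A picture is of the moment at which its call begins. camera_model takes no time and is no camera call.
- job_done(): hands the job in, once; it reports no verdict.
The state is a dict: "clock": time; "qpos": joint angles; "qd": joint speeds; "joint_efforts": joint torques, N m; "position": TCP position; "tool_rot": TCP orientation; "force": force on the tool from outside, world axes, zero at the start; "moment": the same for the moment, N m; "grip_width": finger opening in m.
Only numpy, scipy, OpenCV 4.12 (cv2) and the standard library are available. Lean on these libraries where they do the work, as an engineer would, in place of code of your own. Each camera call takes 0.05 s, during which the arm holds its last target. There are 200 camera calls.

## Working session

There is one attempt and no reset: what is moved stays moved. The work goes in short steps, Python scripts to look and compute and a tool call to move; the robot and the scene stay as the last step left them, time stands still between calls to the robot, and variables do not carry over. Pictures are saved under pics/ and viewed, about 8 in all and at most 12, crops included, and the job is handed in when it is done.

Besides the shell and the picture viewer there is one more tool, called after ">>>" as name(argument=value, ...), one argument or row to a line, values as JSON. arm_command: Moves the arm, as the interface text tells. Its arguments: {"type":"object","properties":{"gripper":{"type":"array","items":{"type":"number"}},"slide":{"type":"array","items":{"type":"array","items":{"type":"number"}}},"turn":{"type":"array","items":{"type":"array","items":{"type":"number"}}},"force":{"type":"number"}},"required":["gripper","slide","turn"]}

```bash
ls; mkdir -p pics; python3 - <<'E'
from workcell import bot, vision
import cv2, numpy as np
print(bot.observe())
for n in("scene","top"):
    cv2.imwrite(f"pics/{n}0.png",vision.grab_frame(n)); m=vision.camera_model(n); print(n,m["mtx"],m["T"])
E
```

```text
pics
{'clock': 0.0, 'qpos': array([ 1.23975797,  0.52201609, -0.03630412,  1.59999054,  0.02114327,
        1.02110275, -0.11277681]), 'qd': array([-0.00090418,  0.0010632 ,  0.00097577, -0.00092878, -0.00014186,
       -0.00055294,  0.00189962]), 'joint_efforts': array([-2.34537220e-04, -9.27103114e+01,  1.97976083e+00, -3.69942248e+01,
        1.78411725e-02,  8.02244438e-03,  4.73925411e-06]), 'position': array([ 0.1610623 , -0.60354538,  0.23073094]), 'tool_rot': array([-3.14045917e+00,  4.42105028e-05,  2.60801426e-01]), 'force': array([-0.18450134, -0.94947382, -0.24499529]), 'moment': array([-0.00383783, -0.0585421 ,  0.05785624]), 'grip_width': 0.08538129732840981}
scene [[543.06252898   0.         324.51913523]
 [  0.         543.06252898 233.82964663]
 [  0.           0.           1.        ]] [[-7.86343259e-01  4.43344551e-01 -4.30243986e-01  9.99377079e-01]
 [ 6.17789828e-01  5.64212624e-01 -5.47722414e-01  6.25911441e-01]
 [-8.06590560e-05 -6.96498187e-01 -7.17558548e-01  1.00171854e+00]
 [ 0.00000000e+00  0.00000000e+00  0.00000000e+00  1.00000000e+00]]
top [[588.86585963   0.         322.31780005]
 [  0.         588.86585963 229.93599601]
 [  0.           0.           1.        ]] [[-0.01508852 -0.9953065   0.09558925  0.30377888]
 [-0.99982925  0.01603853  0.00917798 -0.06803764]
 [-0.01066802 -0.09543445 -0.99537855  1.51993953]
 [ 0.          0.          0.          1.        ]]
```

View pics/scene0.png

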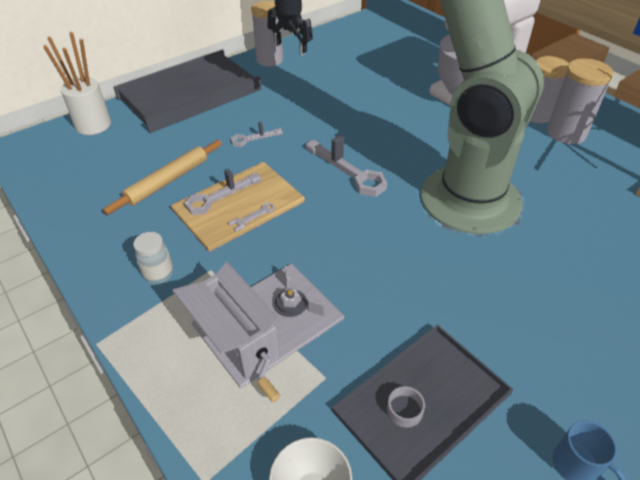

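View pics/top0.png

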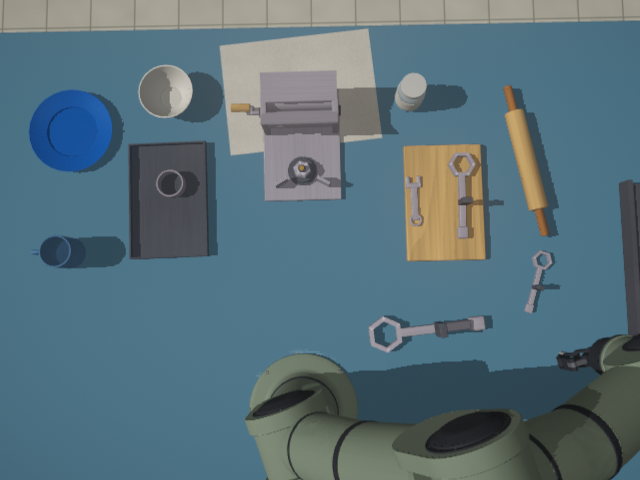

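Candidates for the wrench, in top-picture pixels:
- the ring wrench on the board, ring (462,163), grip (465,202)
- a larger one on the counter (386,333)
- a small one on the counter (541,260)
- the spanner on the board (416,200)

I choose the one on the board and will check its size.

```bash
python3 - <<'E'
import cv2, numpy as np
t=cv2.imread("pics/top0.png"); s=cv2.imread("pics/scene0.png")
a=cv2.resize(t[140:265,400:490],None,fx=4,fy=4,interpolation=cv2.INTER_CUBIC)
b=cv2.resize(t[130:205,260:345],None,fx=4.6,fy=4.6,interpolation=cv2.INTER_CUBIC)
c=np.zeros((500,360+b.shape[1],3),np.uint8);c[:500,:360]=a;c[:b.shape[0],360:]=b
cv2.imwrite("pics/crop1.png",c)
a=cv2.resize(s[160:250,165:310],None,fx=4,fy=4,interpolation=cv2.INTER_CUBIC)
b=cv2.resize(s[255:330,250:350],None,fx=4,fy=3,interpolation=cv2.INTER_CUBIC)
c=np.zeros((360+225,580,3),np.uint8);c[:360,:580]=a;c[360:360+b.shape[0],:b.shape[1]]=b
cv2.imwrite("pics/crop2.png",c)
E
```

```text
(no output)
```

View pics/crop1.png

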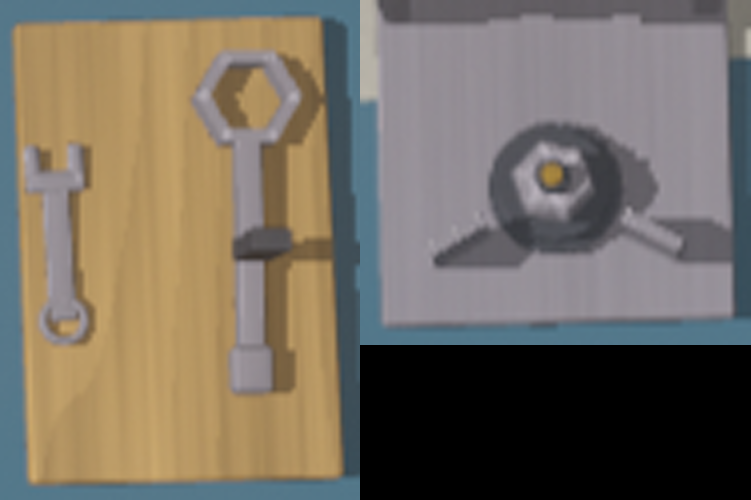

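View pics/crop2.png

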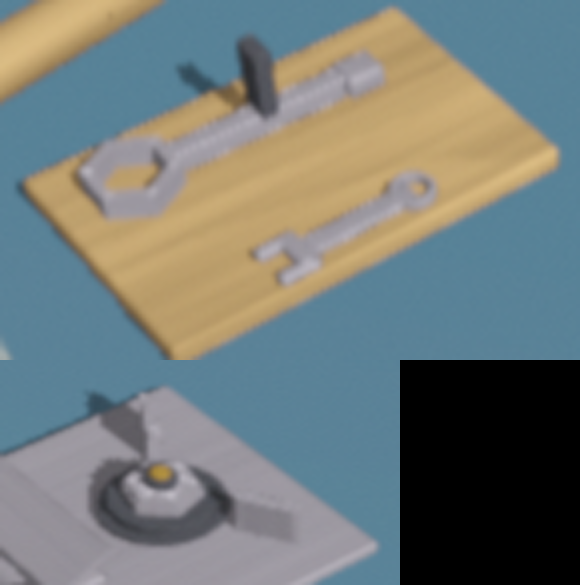

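```bash
cat > h.py <<'E'
import cv2, numpy as np
from workcell import bot, vision
def ray(n,px):
    m=vision.camera_model(n);T=m["T"];p=np.atleast_2d(np.asarray(px,float))
    d=np.c_[p,np.ones(len(p))]@np.linalg.inv(m["mtx"]).T@T[:3,:3].T
    return T[:3,3],d
def plane(n,px,z):
    o,d=ray(n,px); return o+d*((z-o[2])/d[:,2])[:,None]
def tri(p1,p2):
    (o1,d1),(o2,d2)=ray("top",p1),ray("scene",p2);d1,d2=d1[0],d2[0]
    t=np.linalg.lstsq(np.c_[d1,-d2],o2-o1,rcond=None)[0];a,b=o1+t[0]*d1,o2+t[1]*d2
    return (a+b)/2,np.linalg.norm(a-b)
def cents(mask,off,minA=3):
    n,l,s,c=cv2.connectedComponentsWithStats(mask.astype(np.uint8))
    return [(s[i,4],c[i]+off,s[i,:4]+np.r_[off,0,0]) for i in range(1,n) if s[i,4]>=minA]
def px(im,x0,x1,y0,y1,f): # hsv mask in window
    h=cv2.cvtColor(im[y0:y1,x0:x1],cv2.COLOR_BGR2HSV).astype(int);return f(h[...,0],h[...,1],h[...,2])
E
python3 - <<'E'
from h import *
np.set_printoptions(precision=4,suppress=True)
t=cv2.imread("pics/top0.png"); s=cv2.imread("pics/scene0.png")
br=lambda h,S,v:(S>110)&(h>12)&(h<32)&(v>70)
pt=cents(px(t,285,320,155,185,br),[285,155]);ps=cents(px(s,275,305,280,315,br),[275,280]);print(pt,ps)
P=max(pt,key=lambda a:a[0])[1];Q=max(ps,key=lambda a:a[0])[1];print("pin",tri(P,Q),plane("top",P,.058),plane("scene",Q,.058))
# wrench, steel on board
st=lambda h,S,v:(S<60)&(v>105)
m=px(t,405,485,145,262,st);cs=cents(m,[405,145],20);print(cs)
# grip dark
dk=lambda h,S,v:(v<85)&(S<80)
for n,im,w in(("top",t,(450,480,190,215)),("scene",s,(215,245,165,192))):
    print(n,cents(px(im,*w,dk),[w[0],w[2]]))
cv2.imwrite("pics/m.png",m*255)
# ring contour
lab=cv2.connectedComponentsWithStats(m.astype(np.uint8)); i=1+np.argmax(lab[2][1:,4])
ys,xs=np.where(lab[1]==i); W=plane("top",np.c_[xs+405,ys+145],.036)[:,:2]
c=W.mean(0);u=np.linalg.svd(W-c,full_matrices=False)[2][0];u*=np.sign(u[0]);print("wr",c,np.degrees(np.arctan2(u[1],u[0])))
q=(W-c)@u;print(q.min(),q.max(), len(q))
v=np.array([-u[1],u[0]]);r=(W-c)@v
for lo in np.arange(-.12,.1,.01):
    k=(q>=lo)&(q<lo+.01); 
    if k.any():print(round(lo,3),r[k].min(),r[k].max(),r[k].mean())
# board & plate corners
bm=px(t,395,495,135,270,lambda h,S,v:(h>10)&(h<30)&(S>70)).astype(np.uint8)
cn=max(cv2.findContours(bm,0,1)[0],key=cv2.contourArea);b=cv2.boxPoints(cv2.minAreaRect(cn))+[395,135];B=plane("top",b,.018);print("board",B,B.mean(0),[np.linalg.norm(B[i]-B[i-1]) for i in range(4)])
E
```

```text
[(np.int32(15), array([301.4, 167.4]), array([300, 166,   4,   4]))] [(np.int32(18), array([289.8333, 292.2778]), array([288, 290,   5,   5]))]
pin (array([ 0.6032, -0.0035,  0.0553]), np.float64(0.0018953953869435824)) [[ 0.6034 -0.0042  0.058 ]] [[ 0.6037 -0.001   0.058 ]]
[(np.int32(22), array([415.5, 145. ]), array([405, 145,  22,   1])), (np.int32(466), array([461.2961, 172.8519]), array([448, 153,  27,  48])), (np.int32(402), array([414.1119, 199.2114]), array([406, 176,  16,  50])), (np.int32(274), array([462.0511, 222.7044]), array([457, 205,  11,  33])), (np.int32(28), array([405. , 222.5]), array([405, 209,   1,  28])), (np.int32(21), array([406., 249.]), array([406, 239,   1,  21])), (np.int32(31), array([455., 260.]), array([440, 260,  31,   1]))]
top [(np.int32(44), array([463.2955, 202.1591]), array([459, 198,  13,   7]))]
scene [(np.int32(51), array([227.3922, 178.9412]), array([225, 171,   6,  17]))]
wr [ 0.5868 -0.4108] -3.5586465625481933
-0.07030039577870408 0.05216416210983045 466
-0.08 0.006617533431249988 0.006617533431249988 0.006617533431249988
-0.07 -0.003309
[... 590 characters left out ...]
1371978491 0.004207984951144619
0.02 -0.03180595002946427 0.034390128199867406 -0.0018611597251526253
0.03 -0.029028673207600154 0.02957409793404321 -0.0039807934398371474
0.04 -0.023701931483882097 0.022271495632867663 -0.0005358869352900098
0.05 -0.015820119085783336 0.01730813781579096 0.0007427913026765032
board [[ 0.6638 -0.2664  0.018 ]
 [ 0.6673 -0.4695  0.018 ]
 [ 0.3673 -0.4674  0.018 ]
 [ 0.3635 -0.2681  0.018 ]] [ 0.5155 -0.3679  0.018 ] [np.float64(0.3002784687115195), np.float64(0.20314921992565813), np.float64(0.3000535975788948), np.float64(0.1993374618394525)][ WARN:0@0.626] global loadsave.cpp:1063 imwrite_ Unsupported depth image for selected encoder is fallbacked to CV_8U.
```

```bash
python3 - <<'E'
from h import *
np.set_printoptions(precision=4,suppress=True)
t=cv2.imread("pics/top0.png"); s=cv2.imread("pics/scene0.png")
st=lambda h,S,v:(S<60)&(v>105)
m=px(t,445,480,148,242,st);ys,xs=np.where(m);xs+=445;ys+=148
W=plane("top",np.c_[xs,ys],.036)[:,:2]
# ring outer: pixels rows<=176 ; axis from bar pixels
bar=(ys>178)&(ys<225)&~((ys>195)&(ys<208));B=W[bar]
# row midpoints
mid=np.array([[ (xs[(ys==y)&bar].min()+xs[(ys==y)&bar].max())/2,y] for y in np.unique(ys[bar])]);M=plane("top",mid,.036)[:,:2]
a=np.polyfit(M[:,0],M[:,1],1);print("bar angle",np.degrees(np.arctan(a[0])))
hull=cv2.convexHull(np.c_[xs,ys][(ys<172)].astype(np.float32));(cx,cy),R=cv2.minEnclosingCircle(hull)
C=plane("top",[cx,cy],.036)[0];print("ring ctr",C,"R",R*1.484/588.9, "axis y there",np.polyval(a,C[0]))
end=plane("top",[[462,ys.max()+.5],[461,ys.min()-.5]],.036);print("tail,front ends",end, "len",end[1,0]-end[0,0])
w=px(s,215,245,165,192,lambda h,S,v:(v<85)&(S<80));Y,X=np.where(w);print("scene grip top px",Y.min()+165,X[Y==Y.min()]+215,"bot",Y.max()+165,X[Y==Y.max()]+215)
k=plane("top",[[459,201.5]],.108);print(k)
# nut
n=px(t,285,320,152,187,lambda h,S,v:v).astype(np.uint8);np.set_printoptions(linewidth=200)
print(n[6:26,6:28])
pl=px(t,255,350,60,210,lambda h,S,v:(S<50)&(v>95)).astype(np.uint8)
row=lambda y:[np.where(pl[y-60])[0][[0,-1]]+255]
for y in range(136,204,6):print(y,row(y),end=" ")
print([ (x,np.where(pl[:,x-255])[0][-1]+60) for x in range(266,345,10)])
E
```

```text
bar angle -1.2798058827299943
ring ctr [ 0.6096 -0.4109  0.036 ] R 0.033145052073746385 axis y there -0.4113208155639601
tail,front ends [[ 0.4214 -0.4063  0.036 ]
 [ 0.6395 -0.412   0.036 ]] len 0.21805174382068054
scene grip top px 171 [225] bot 187 [230]
[[ 0.503 -0.386  0.108]]
[[150 148 145 129 118 101  88  89  89  87  88  88  88  87  89  85  79  81  92  93 107 132]
 [149 146 129 101  90  89  88  89  89  88  88  89  88  89  90  85  80  77  79  80  97 103]
 [146 125 102  90  90  90  89  93 107 100  98  90  89  90  90  89  89  87  81  71  79  82]
 [124  95  90  89  89  91  95 121 156 143 127 120  99  93  90  98  90  91  91  82  69  67]
 [ 95  90  90  90  90  94 117 149 176 178 148 148 135 132 132 133 111  86  90  89  81  65]
 [ 90  89  89  89  94 117 142 154 167 178 164 157 162 154 167 168 137  82  78  78  75  65]
 [ 91  89  90  92 111 145 152 154 143 149 139 134 148 167 177 180 146  91  67  66  66  65]
 [ 90  89  92 108 141 156 159 140 113 128 123 121 105 139 143 148 128 114  76  66  66  66]
 [ 88  90 110 147 155 162 166 114 112 150 155 150 129  77  92 102 106 111  80  66  66  66
[... 740 characters left out ...]
 90  91 105 134 141 134 135 138 131 143 153 151 112  89  79  69  66  66  66  65]
 [ 96  94  89  89  93 109 113 113 119 119 115 123 141 137 101  79  69  66  67  66  66  64]
 [ 92  92  77  76  77  78  85  93 100 101 103 105 119 121  95  70  67  66  66  67  68  63]]
136 [array([255, 349])] 142 [array([255, 345])] 148 [array([255, 339])] 154 [array([264, 339])] 160 [array([264, 339])] 166 [array([264, 340])] 172 [array([264, 340])] 178 [array([264, 340])] 184 [array([264, 340])] 190 [array([264, 340])] 196 [array([265, 340])] Traceback (most recent call last):
  File "<stdin>", line 22, in <module>
  File "<stdin>", line 21, in <lambda>
IndexError: index 0 is out of bounds for axis 0 with size 0
```

```bash
python3 - <<'E'
from h import *
t=vision.grab_frame("top");ts=[t.astype(float)]+[vision.grab_frame("top").astype(float) for _ in range(3)]
t=np.mean(ts,0).clip(0,255).astype(np.uint8);s=cv2.imread("pics/scene0.png")
a=cv2.resize(t[154:184,286:318],None,fx=14,fy=14,interpolation=cv2.INTER_CUBIC)
b=cv2.resize(s[283:313,275:307],None,fx=11,fy=14,interpolation=cv2.INTER_CUBIC)
cv2.imwrite("pics/nut.png",np.hstack([a,b]))
E
```

```text
(no output)
```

View pics/nut.png

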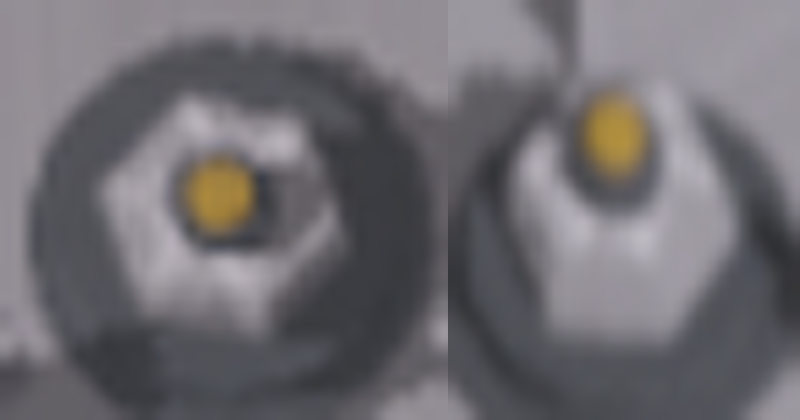

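```bash
cat >> h.py <<'E'
from scipy.spatial.transform import Rotation as Ro
def rot(yaw): return Ro.from_euler("xyz",[np.pi,0,np.radians(yaw)])
def delta(p,yaw,p0=None,y0=None):
    o=bot.observe()
    R0=Ro.from_euler("xyz",o["tool_rot"]) if y0 is None else rot(y0)
    p0=o["position"] if p0 is None else np.array(p0)
    print("slide",np.round(R0.inv().apply(np.array(p)-p0)*100,2),"turn",np.round((R0.inv()*rot(yaw)).as_rotvec(degrees=True),1))
E
python3 - <<'E'
from h import *
print(plane("scene",[227.4,178.9],.066),plane("top",[463.3,202.2],.070),plane("top",[301.4,168.7],.038))
delta([.510,-.409,.16],88.7)
delta([.510,-.409,.044],88.7,[.510,-.409,.16],88.7)
E
```

```text
[[ 0.51573658 -0.40839691  0.066     ]] [[ 0.50644237 -0.40511271  0.07      ]] [[ 0.60409595 -0.00330928  0.038     ]]
slide [38.73 -9.82  7.11] turn [ -0.   -0.  -73.8]
slide [ 0.  -0.  11.6] turn [0. 0. 0.]
```

>>> arm_command(
  gripper=[8.5,8.5,8.5,8.5,8.5],
  slide=[
    [6.2,-1.6,0.5],
    [12.2,-3.1,1],
    [18.2,-4.6,2],
    [24.2,-6.1,3],
    [30,-7.6,4],
  ],
  turn=[
    [0,0,-10],
    [0,0,-20],
    [0,0,-30],
    [0,0,-40],
    [0,0,-50],
  ],
)

```text
clock: 0.92
position: [0.433, -0.452, 0.1912]
tool_rot: [3.141, 0.0, 1.139]
force: [0.6, -0.9, 0.6]
grip_width: 0.0851
```

```bash
python3 - <<'E'
from h import *
print(bot.observe())
delta([.510,-.409,.13],88.7)
E
```

```text
{'clock': 0.925, 'qpos': array([ 0.90440453,  0.57687458, -0.2860759 ,  1.62674406,  0.18845419,
        0.96477247,  0.12266511]), 'qd': array([-0.54342714,  0.27994346, -0.36060682, -0.22078962,  0.30291778,
        0.01066677,  0.40013593]), 'joint_efforts': array([   5.83434328, -101.14701033,   -2.28914313,  -31.81504726,
         -1.16148826,    0.11437684,   -1.38771035]), 'position': array([ 0.43299631, -0.45202954,  0.1911528 ]), 'tool_rot': array([3.14122932e+00, 1.58842184e-04, 1.13892773e+00]), 'force': array([ 0.63354511, -0.94382183,  0.58376185]), 'moment': array([-0.05238517, -0.02851511,  0.0104111 ]), 'grip_width': 0.08508418487495045}
slide [7.13 5.19 6.12] turn [  0.    0.  -23.4]
```

>>> arm_command(
  gripper=[8.5,8.5,8.5,8.5,8.5],
  slide=[
    [3,2,2],
    [5.5,4,4],
    [7.1,5.2,6],
    [7.1,5.2,6],
    [7.1,5.2,6],
  ],
  turn=[
    [0,0,-9],
    [0,0,-18],
    [0,0,-23.4],
    [0,0,-23.4],
    [0,0,-23.4],
  ],
)

```text
clock: 1.55
position: [0.508, -0.4115, 0.1317]
tool_rot: [-3.141, 0.001, 1.539]
force: [0.6, -0.4, 0.2]
grip_width: 0.0852
```

```bash
python3 - <<'E'
from h import *
o=bot.observe();print(o["position"],o["qd"].round(3),o["force"])
delta([.510,-.409,.044],88.7)
t=vision.grab_frame("top");s=vision.grab_frame("scene")
a=cv2.resize(t[140:265,400:500],None,fx=4,fy=4,interpolation=cv2.INTER_CUBIC)
b=cv2.resize(s[130:230,180:280],None,fx=4,fy=5,interpolation=cv2.INTER_CUBIC)
cv2.imwrite("pics/over.png",np.hstack([a,b]))
E
```

```text
[ 0.50801501 -0.4115264   0.13172941] [ 0.009 -0.014  0.002 -0.002  0.001  0.001  0.002] [ 0.55879255 -0.39568846  0.23310567]
slide [0.26 0.19 8.77] turn [-0.   0.  -0.5]
```

View pics/over.png

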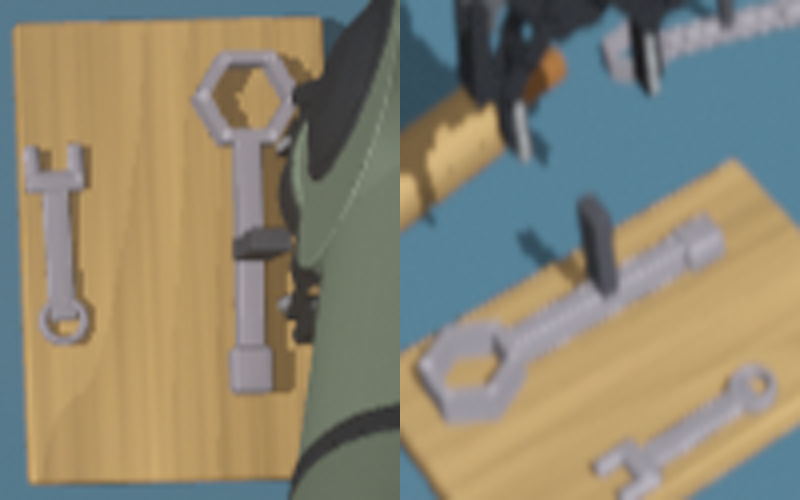

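The wrench on the board is about 218 mm long with a ring about 66–70 mm corner to corner, so it matches the description. The fingertips show in the scene view at about (210,161) and (242,148), straddling the grip.

```bash
python3 - <<'E'
from h import *
p=[[210.5,160.5],[242.5,148.5]]
for z in(.132,.145):print(plane("scene",p,z),plane("scene",p,z).mean(0))
E
```

```text
[[ 0.54601486 -0.42531713  0.132     ]
 [ 0.45426431 -0.41768089  0.132     ]] [ 0.50013958 -0.42149901  0.132     ]
[[ 0.55279143 -0.40960404  0.145     ]
 [ 0.46241231 -0.40208193  0.145     ]] [ 0.50760187 -0.40584299  0.145     ]
```

>>> arm_command(
  gripper=[8.5,8.5,8.5,8.5,8.5],
  slide=[
    [0.2,0.2,3],
    [0.2,0.2,6],
    [0.2,0.2,8.0],
    [0.2,0.2,8.75],
    [0.2,0.2,8.75],
  ],
  turn=[
    [0,0,-0.5],
    [0,0,-0.5],
    [0,0,-0.5],
    [0,0,-0.5],
    [0,0,-0.5],
  ],
)

```text
clock: 2.28
position: [0.5107, -0.4091, 0.0441]
tool_rot: [3.141, 0.0, 1.55]
force: [-0.0, -0.3, -0.0]
grip_width: 0.0852
```

>>> arm_command(
  gripper=[5,3,1,1,1],
  slide=[
    [0,0,0],
    [0,0,0],
    [0,0,0],
    [0,0,0],
    [0,0,0],
  ],
  turn=[
    [0,0,0],
    [0,0,0],
    [0,0,0],
    [0,0,0],
    [0,0,0],
  ],
  force=100,
)

```text
clock: 2.9
position: [0.5108, -0.409, 0.0442]
tool_rot: [3.141, 0.0, 1.551]
force: [-1.0, 0.1, 5.1]
grip_width: 0.0129
```

>>> arm_command(
  gripper=[1,1,1,1,1],
  slide=[
    [0,0,0],
    [0,0,0],
    [0,0,0],
    [0,0,0],
    [0,0,0],
  ],
  turn=[
    [0,0,0],
    [0,0,0],
    [0,0,0],
    [0,0,0],
    [0,0,0],
  ],
)

```text
clock: 3.52
position: [0.5108, -0.409, 0.0442]
tool_rot: [3.141, 0.0, 1.551]
force: [-1.4, 0.1, 6.1]
grip_width: 0.0128
```

```bash
python3 - <<'E'
from h import *
o=bot.observe();print(o)
E
```

```text
{'clock': 3.525, 'qpos': array([ 0.79857679,  0.81167939, -0.33366716,  1.62611157,  0.35109881,
        0.76309673,  0.28541858]), 'qd': array([ 0.00039291, -0.00016163, -0.00028547,  0.00184464,  0.00035987,
        0.00058246,  0.00091361]), 'joint_efforts': array([-2.61656251e-01, -1.05324812e+02, -6.36657625e+00, -2.75196630e+01,
        2.70077615e-02, -4.37798509e-01, -1.09815085e-02]), 'position': array([ 0.51076711, -0.4089971 ,  0.04418089]), 'tool_rot': array([3.14129574e+00, 3.25466391e-04, 1.55050491e+00]), 'force': array([-1.39308661,  0.130742  ,  6.1154366 ]), 'moment': array([ 0.11983606,  0.24870234, -0.01075638]), 'grip_width': 0.012829839647193307}
```

```bash
python3 - <<'E'
from h import *
delta([.5055,.0139,.125],80,[.5107,-.4091,.125],88.8)
E
```

```text
slide [42.28 -1.41 -0.  ] turn [ 0.  -0.   8.8]
```

>>> arm_command(
  gripper=[1,1,1,1,1],
  slide=[
    [0,0,-1],
    [0,0,-3],
    [0,0,-5],
    [0,0,-7],
    [0,0,-8],
  ],
  turn=[
    [0,0,0],
    [0,0,0],
    [0,0,0],
    [0,0,0],
    [0,0,0],
  ],
)

```text
clock: 4.15
position: [0.5111, -0.4092, 0.1258]
tool_rot: [3.14, 0.001, 1.55]
force: [-0.6, -0.0, -5.0]
grip_width: 0.0128
```

>>> arm_command(
  gripper=[1,1,1,1,1],
  slide=[
    [3,0,0],
    [8,-0.2,0],
    [13.5,-0.4,0],
    [19,-0.6,0],
    [24.5,-0.8,0],
  ],
  turn=[
    [0,0,0],
    [0,0,1],
    [0,0,3],
    [0,0,4],
    [0,0,5],
  ],
)

```text
clock: 4.78
position: [0.5074, -0.1621, 0.1241]
tool_rot: [3.141, 0.0, 1.463]
force: [1.0, 0.1, -3.3]
grip_width: 0.0127
```

>>> arm_command(
  gripper=[1,1,1,1,1],
  slide=[
    [5,0.4,0],
    [10,0.8,0],
    [14,1,0],
    [17,1,0],
    [17.7,1,0],
  ],
  turn=[
    [0,0,1],
    [0,0,2],
    [0,0,3],
    [0,0,3.8],
    [0,0,3.8],
  ],
)

```text
clock: 5.4
position: [0.5366, 0.0135, 0.1241]
tool_rot: [3.141, -0.001, 1.4]
force: [-0.0, -0.8, -4.2]
grip_width: 0.0128
```

```bash
python3 - <<'E'
from h import *
o=bot.observe();print(o["position"],o["tool_rot"],o["qd"].round(3),o["force"],o["moment"])
delta([.5055,.0139,.125],80)
E
```

```text
[0.53662147 0.01347049 0.12405241] [ 3.14149557e+00 -7.37770438e-04  1.39975630e+00] [-0.064  0.006  0.022 -0.011  0.009  0.01  -0.071] [-3.82792665e-03 -8.40647372e-01 -4.17086189e+00] [-0.01401504  0.02972319 -0.0270687 ]
slide [-0.49 -3.07 -0.1 ] turn [ 0.  -0.   0.2]
```

>>> arm_command(
  gripper=[1,1,1,1,1],
  slide=[
    [-0.3,-1.5,0],
    [-0.4,-2.5,0],
    [-0.5,-3.1,0],
    [-0.5,-3.1,0],
    [-0.5,-3.1,0],
  ],
  turn=[
    [0,0,0.2],
    [0,0,0.2],
    [0,0,0.2],
    [0,0,0.2],
    [0,0,0.2],
  ],
)

```text
clock: 6.02
position: [0.5055, 0.0115, 0.1239]
tool_rot: [3.141, -0.0, 1.393]
force: [-0.3, 0.3, -3.1]
grip_width: 0.0127
```

```bash
python3 - <<'E'
from h import *
o=bot.observe();print(o["position"],o["tool_rot"],o["force"],o["moment"])
t=vision.grab_frame("top");s=vision.grab_frame("scene");cv2.imwrite("pics/t2.png",t);cv2.imwrite("pics/s2.png",s)
a=cv2.resize(t[130:210,270:345],None,fx=5.3,fy=7,interpolation=cv2.INTER_CUBIC)
b=cv2.resize(s[225:325,250:350],None,fx=4,fy=5.6,interpolation=cv2.INTER_CUBIC)
cv2.imwrite("pics/hover.png",np.hstack([a,b]))
E
```

```text
[0.50553501 0.0115031  0.12388266] [ 3.14122815e+00 -1.71411356e-04  1.39324823e+00] [-0.31163758  0.26364119 -3.08952727] [ 0.00628051 -0.06311617  0.00898792]
```

View pics/hover.png

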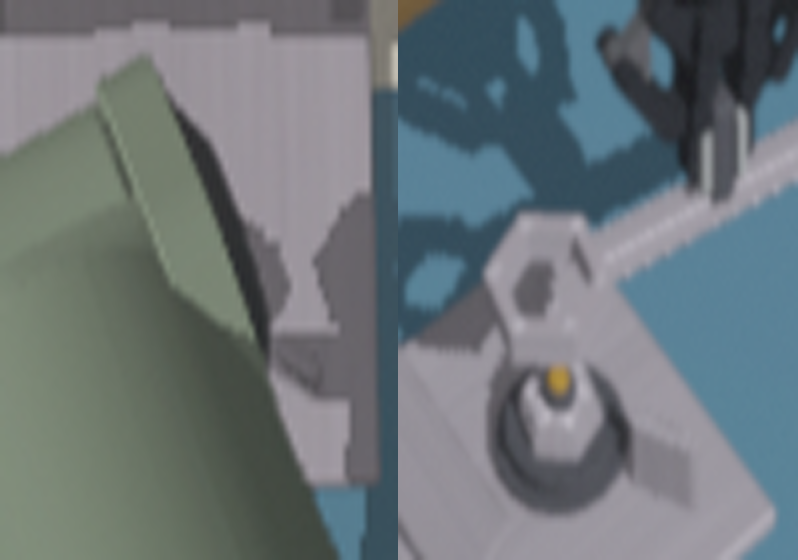

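```bash
python3 - <<'E'
from h import *
for z in(.113,.116,.119):print(plane("scene",[287.5,273.0],z))
s=cv2.imread("pics/s2.png")
print(cents(px(s,275,305,280,315,lambda h,S,v:(S>110)&(h>12)&(h<32)&(v>70)),[275,280]))
s=cv2.resize(s[258:292,266:312],None,fx=16,fy=16,interpolation=cv2.INTER_CUBIC);cv2.imwrite("pics/ring.png",s)
E
```

```text
[[ 0.60042895 -0.00971842  0.113     ]]
[[ 0.60177565 -0.00757276  0.116     ]]
[[ 0.60312236 -0.0054271   0.119     ]]
[(np.int32(16), array([289.75 , 292.375]), array([288, 291,   5,   4]))]
```

View pics/ring.png

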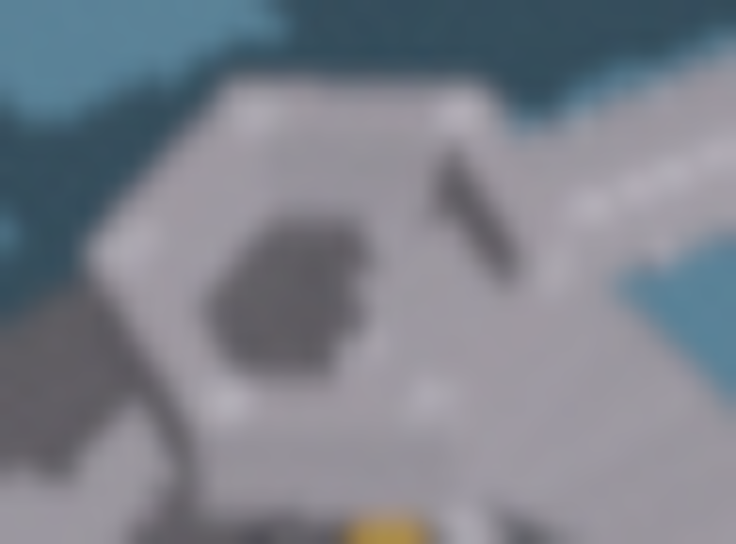

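```bash
python3 - <<'E'
from h import *
for z in(.113,.116,.119):print(plane("scene",[286.95,273.45],z))
s=cv2.imread("pics/scene0.png")
c=s[160:250,165:310]
# board ring: highlights; and nut outline in scene at base
q=np.array([[550,340],[675,338],[738,225],[510,190]],float);q=(q-[448,0])/[11,14]+[275,283]-.5
print(plane("scene",q[:2],.030),plane("scene",q[2:],.030))
g=cv2.cvtColor(s,cv2.COLOR_BGR2GRAY);st=(cv2.cvtColor(s,cv2.COLOR_BGR2HSV)[...,1]<60)&(g>100)
m=st[185:220,180:212].astype(np.uint8)
for r in m:print("".join(".#"[v] for v in r))
E
```

```text
[[ 0.6020746  -0.00942398  0.113     ]]
[[ 0.60341576 -0.00727931  0.116     ]]
[[ 0.60475691 -0.00513464  0.119     ]]
[[0.62598121 0.00501722 0.03      ]
 [0.6060413  0.02019069 0.03      ]] [[ 0.58289226  0.01008892  0.03      ]
 [ 0.61530337 -0.02428982  0.03      ]]
...............................#
.............................##.
...........................##...
........................###.....
......................###.......
....................###.........
..................###...........
................###.............
..............###...............
.............############.....##
..........######################
........########################
.....###########################
...###..########################
.###...#########################
#.....##################.#######
.....###############.....#######
.....#########...........#######
....#########............#######
.....#######............########
.....#######...........#########
......######..........#########.
.......#######################..
.......#######################..
........#####################...
.........###################....
.........##################.....
..........################......
...........##############.......
...........#########............
................................
................................
................................
................................
................................
```

```bash
python3 - <<'E'
from h import *
delta([.5048,.0127,.075],81)
E
```

```text
slide [ 0.1  -0.08  4.88] turn [ 0.  -0.  -1.2]
```

>>> arm_command(
  gripper=[1,1,1,1,1],
  slide=[
    [0.1,-0.1,1.5],
    [0.1,-0.1,3],
    [0.1,-0.1,4.3],
    [0.1,-0.1,4.9],
    [0.1,-0.1,4.9],
  ],
  turn=[
    [0,0,-1.2],
    [0,0,-1.2],
    [0,0,-1.2],
    [0,0,-1.2],
    [0,0,-1.2],
  ],
)

```text
clock: 6.75
position: [0.5041, 0.0128, 0.0743]
tool_rot: [-3.141, 0.0, 1.415]
force: [0.7, -0.6, -3.5]
grip_width: 0.013
```

>>> arm_command(
  gripper=[1,1,1],
  slide=[
    [0,0,0.3],
    [0,0,0.6],
    [0,0,0.6],
  ],
  turn=[
    [0,0,0],
    [0,0,0],
    [0,0,0],
  ],
)

```text
clock: 7.12
position: [0.5043, 0.0127, 0.0688]
tool_rot: [-3.142, 0.0, 1.414]
force: [1.0, -0.8, -3.4]
grip_width: 0.0127
```

```bash
cat >> h.py <<'E'
def st(nut=(.6036,-.003)):
    o=bot.observe();np.set_printoptions(precision=4,suppress=True)
    p=o["position"];r=p[:2]-nut;F=o["force"];y=np.degrees(o["tool_rot"][2])
    print(o["clock"],p,"wyaw",round(y-90,2),"tilt",np.degrees(o["tool_rot"][:2])-[180*np.sign(o["tool_rot"][0]),0],"F",F,"M",o["moment"],"T",r[0]*F[1]-r[1]*F[0],"+Mz",o["moment"][2], "sock",p[:2]+.1*np.array([np.sin(np.radians(y)),-np.cos(np.radians(y))]))
E
python3 -c "
from h import *
st()"
```

```text
7.125 [0.5043 0.0127 0.0688] wyaw -8.96 tilt [0.003  0.0018] F [ 0.9945 -0.8455 -3.3896] M [0.0104 0.0156 0.0981] T 0.06834828495574236 +Mz 0.09807528091748538 sock [ 0.6031 -0.0029]
```

>>> arm_command(
  gripper=[1,1,1],
  slide=[
    [0,0,0.2],
    [0,0,0.4],
    [0,0,0.4],
  ],
  turn=[
    [0,0,0],
    [0,0,0],
    [0,0,0],
  ],
)

```text
clock: 7.5
position: [0.5042, 0.0127, 0.0647]
tool_rot: [-3.141, 0.0, 1.414]
force: [0.0, 0.4, -3.7]
grip_width: 0.0131
```

>>> arm_command(
  gripper=[1,1,1],
  slide=[
    [0,0,0.2],
    [0,0,0.4],
    [0,0,0.4],
  ],
  turn=[
    [0,0,0],
    [0,0,0],
    [0,0,0],
  ],
)

```text
clock: 7.88
position: [0.5042, 0.0128, 0.0606]
tool_rot: [-3.141, 0.0, 1.414]
force: [0.3, -0.4, -3.2]
grip_width: 0.013
```

```bash
python3 -c "
from h import *
st()"
```

```text
7.875 [0.5042 0.0128 0.0606] wyaw -8.96 tilt [0.0142 0.0002] F [ 0.2809 -0.3577 -3.2456] M [0.0177 0.0162 0.0013] T 0.03110449755770454 +Mz 0.0013328604741096352 sock [ 0.603  -0.0028]
```

```bash
cat >> h.py <<'E'
def arc(c,ph,z,phs,r=.1,p0=None):
    "rows of slide/turn from current pose (nominal yaw ph) to wrench yaws phs about c"
    o=bot.observe();R0=rot(90+ph);p0=o["position"] if p0 is None else np.array(p0)
    for i,f in enumerate(phs):
        a=np.radians(f);zz=z[i] if np.ndim(z) else z
        p=np.array([c[0]-r*np.cos(a),c[1]-r*np.sin(a),zz])
        print(f,"slide",np.round(R0.inv().apply(p-p0)*100,2).tolist(),"turn",round(ph-f,1))
E
python3 -c "
from h import *
arc((.603,-.0028),-9,.057,[-9,-12,-15,-18,-21,-24])"
```

```text
-9 slide [0.01, -0.0, 0.36] turn 0
-12 slide [0.53, 0.01, 0.36] turn 3
-15 slide [1.05, 0.05, 0.36] turn 6
-18 slide [1.57, 0.12, 0.36] turn 9
-21 slide [2.09, 0.22, 0.36] turn 12
-24 slide [2.59, 0.34, 0.36] turn 15
```

>>> arm_command(
  gripper=[1,1],
  slide=[
    [0,0,0.25],
    [0,0,0.35],
  ],
  turn=[
    [0,0,0],
    [0,0,0],
  ],
)

```text
clock: 8.12
position: [0.5043, 0.0128, 0.0571]
tool_rot: [-3.141, 0.0, 1.415]
force: [-0.3, 0.0, -3.8]
grip_width: 0.0125
```

>>> arm_command(
  gripper=[1,1,1,1,1],
  slide=[
    [0.53,0.01,0],
    [1.05,0.05,0],
    [1.57,0.12,0],
    [2.09,0.22,0],
    [2.09,0.22,0],
  ],
  turn=[
    [0,0,3],
    [0,0,6],
    [0,0,9],
    [0,0,12],
    [0,0,12],
  ],
)

```text
clock: 8.75
position: [0.51, 0.0335, 0.0573]
tool_rot: [3.141, -0.0, 1.206]
force: [1.6, 0.2, -4.7]
grip_width: 0.0127
```

```bash
python3 -c "
from h import *
st()
arc((.603,-.0028),-21,.057,[-24,-27,-30,-33,-36,-38,-40])"
```

```text
8.75 [0.51   0.0335 0.0573] wyaw -20.9 tilt [-0.023  -0.0142] F [ 1.6449  0.2145 -4.7237] M [ 0.1383 -0.3534  0.1098] T -0.0800828036417697 +Mz 0.10980522716009794 sock [ 0.6034 -0.0022]
-24 slide [0.47, -0.0, 0.03] turn 3
-27 slide [0.99, 0.04, 0.03] turn 6
-30 slide [1.51, 0.1, 0.03] turn 9
-33 slide [2.02, 0.2, 0.03] turn 12
-36 slide [2.53, 0.32, 0.03] turn 15
-38 slide [2.87, 0.42, 0.03] turn 17
-40 slide [3.2, 0.53, 0.03] turn 19
```

>>> arm_command(
  gripper=[1,1,1,1],
  slide=[
    [0.47,0.0,0],
    [0.99,0.04,0],
    [1.51,0.1,0],
    [1.51,0.1,0],
  ],
  turn=[
    [0,0,3],
    [0,0,6],
    [0,0,9],
    [0,0,9],
  ],
)

```text
clock: 9.25
position: [0.5167, 0.0468, 0.0574]
tool_rot: [3.141, -0.001, 1.049]
force: [4.2, -1.0, -4.3]
grip_width: 0.0129
```

```bash
python3 -c "
from h import *
st()
s=vision.grab_frame('scene');t=vision.grab_frame('top')
cv2.imwrite('pics/st1.png',np.hstack([cv2.resize(s[230:330,240:350],None,fx=4.5,fy=5.5,interpolation=2),cv2.resize(t[140:210,260:325],None,fx=4.5,fy=5.5,interpolation=2)[:,:290] if 0 else np.zeros((550,1,3),np.uint8)]))
arc((.603,-.0028),-30,.057,[-33,-36,-38,-40])"
```

```text
9.25 [0.5167 0.0468 0.0574] wyaw -29.87 tilt [-0.0613 -0.0351] F [ 4.2139 -1.0255 -4.2906] M [ 0.0699 -1.0722  0.623 ] T -0.12096740270122192 +Mz 0.622965415403064 sock [ 0.6035 -0.003 ]
-33 slide [0.56, -0.03, 0.04] turn 3
-36 slide [1.08, 0.01, 0.04] turn 6
-38 slide [1.42, 0.05, 0.04] turn 8
-40 slide [1.77, 0.11, 0.04] turn 10
```

View pics/st1.png

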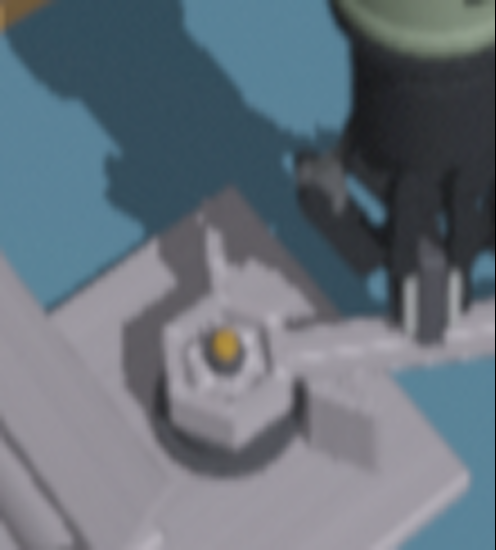

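>>> arm_command(
  gripper=[1,1,1,1,1],
  slide=[
    [0.56,-0.03,0],
    [1.08,0.01,0],
    [1.42,0.05,0],
    [1.77,0.11,0],
    [1.77,0.11,0],
  ],
  turn=[
    [0,0,3],
    [0,0,6],
    [0,0,8],
    [0,0,10],
    [0,0,10],
  ],
)

```text
clock: 9.98
position: [0.5268, 0.061, 0.0574]
tool_rot: [3.14, -0.001, 0.874]
force: [8.0, -3.2, -6.4]
grip_width: 0.0129
```

```bash
python3 -c "
from h import *
st()
arc((.6033,-.0028),-40,[.057,.057,.058,.072,.082],[-38,-34,-34,-34,-34])
print()
arc((.6033,-.0028),-34,.082,[-24,-14,-4,6,16,26],p0=[.6033-.1*np.cos(np.radians(34)),-.0028+.1*np.sin(np.radians(34)),.082])
"
```

```text
9.975 [0.5268 0.061  0.0574] wyaw -39.91 tilt [-0.0845 -0.0457] F [ 8.0018 -3.1519 -6.3843] M [-0.4792 -1.6963  0.737 ] T -0.26985657562285725 +Mz 0.7369895405922982 sock [ 0.6035 -0.0032]
-38 slide [-0.32, -0.03, 0.04] turn -2
-34 slide [-1.01, 0.02, 0.04] turn -6
-34 slide [-1.01, 0.02, -0.06] turn -6
-34 slide [-1.01, 0.02, -1.46] turn -6
-34 slide [-1.01, 0.02, -2.46] turn -6

-24 slide [-1.74, 0.15, 0.0] turn -10
-14 slide [-3.42, 0.6, 0.0] turn -20
-4 slide [-5.0, 1.34, 0.0] turn -30
6 slide [-6.43, 2.34, 0.0] turn -40
16 slide [-7.66, 3.57, 0.0] turn -50
26 slide [-8.66, 5.0, 0.0] turn -60
```

>>> arm_command(
  gripper=[1,1,1,1,1],
  slide=[
    [-0.6,0.0,0],
    [-1.18,0.03,0],
    [-1.18,0.03,-0.8],
    [-1.18,0.03,-1.8],
    [-1.18,0.03,-2.3],
  ],
  turn=[
    [0,0,-3.5],
    [0,0,-7],
    [0,0,-7],
    [0,0,-7],
    [0,0,-7],
  ],
)

```text
clock: 10.6
position: [0.5183, 0.0522, 0.0809]
tool_rot: [-3.142, 0.0, 0.996]
force: [0.7, 0.3, -4.3]
grip_width: 0.013
```

```bash
python3 -c "
from h import *
st()
arc((.6033,-.0030),-33,.080,[-24,-14,-4,6,16,26,27])
a=np.radians(6)
arc((.6033,-.0030),6,.080,[16,26,27],p0=[.6033-.1*np.cos(a),-.003-.1*np.sin(a),.08])
"
```

```text
10.6 [0.5183 0.0522 0.0809] wyaw -32.95 tilt [0.0037 0.0046] F [ 0.6692  0.2785 -4.3271] M [-0.0452  0.0335 -0.0146] T -0.060666572876280744 +Mz -0.014630440968738242 sock [ 0.6023 -0.0022]
-24 slide [-1.56, 0.25, 0.09] turn -9
-14 slide [-3.26, 0.67, 0.09] turn -19
-4 slide [-4.85, 1.38, 0.09] turn -29
6 slide [-6.29, 2.36, 0.09] turn -39
16 slide [-7.55, 3.57, 0.09] turn -49
26 slide [-8.57, 4.98, 0.09] turn -59
27 slide [-8.66, 5.13, 0.09] turn -60
16 slide [-1.74, 0.15, 0.0] turn -10
26 slide [-3.42, 0.6, 0.0] turn -20
27 slide [-3.58, 0.66, 0.0] turn -21
```

Clean lift. I rotate back 60 degrees.

>>> arm_command(
  gripper=[1,1,1,1,1],
  slide=[
    [-1.56,0.25,0],
    [-3.26,0.67,0],
    [-4.85,1.38,0],
    [-6.29,2.36,0],
    [-7.55,3.57,0],
  ],
  turn=[
    [0,0,-9],
    [0,0,-19],
    [0,0,-29],
    [0,0,-39],
    [0,0,-49],
  ],
)

```text
clock: 11.22
position: [0.507, -0.0311, 0.0804]
tool_rot: [-3.141, 0.0, 1.857]
force: [0.2, 0.2, -3.6]
grip_width: 0.0126
```

```bash
python3 -c "
from h import *
st()
arc((.6033,-.0030),16,[.08,.08,.076,.069],[26,27,27,27])
"
```

```text
11.225 [ 0.507  -0.0311  0.0804] wyaw 16.38 tilt [0.0345 0.0065] F [ 0.223   0.2143 -3.5812] M [ 0.0004 -0.0262 -0.0421] T -0.014436215157159114 +Mz -0.0421043165455747 sock [ 0.6029 -0.0029]
26 slide [-1.69, 0.18, 0.04] turn -10
27 slide [-1.86, 0.22, 0.04] turn -11
27 slide [-1.86, 0.22, 0.44] turn -11
27 slide [-1.86, 0.22, 1.14] turn -11
```

>>> arm_command(
  gripper=[1,1,1,1,1],
  slide=[
    [-1.0,0.1,0],
    [-1.86,0.22,0],
    [-1.86,0.22,0.4],
    [-1.86,0.22,1.1],
    [-1.86,0.22,1.1],
  ],
  turn=[
    [0,0,-5.5],
    [0,0,-11],
    [0,0,-11],
    [0,0,-11],
    [0,0,-11],
  ],
)

```text
clock: 11.85
position: [0.5141, -0.0472, 0.0687]
tool_rot: [-3.141, -0.001, 2.042]
force: [0.1, -0.2, -3.6]
grip_width: 0.0132
```

```bash
python3 -c "
from h import *
st()"
```

```text
11.85 [ 0.5141 -0.0472  0.0687] wyaw 27.02 tilt [ 0.058  -0.0349] F [ 0.102  -0.1629 -3.6155] M [0.002  0.0399 0.0208] T 0.019080535783533407 +Mz 0.02082819228893031 sock [ 0.6032 -0.0017]
```

>>> arm_command(
  gripper=[1,1,1,1],
  slide=[
    [-0.1,-0.05,0.2],
    [-0.1,-0.05,0.4],
    [-0.1,-0.05,0.6],
    [-0.1,-0.05,0.6],
  ],
  turn=[
    [0,0,0],
    [0,0,0],
    [0,0,0],
    [0,0,0],
  ],
)

```text
clock: 12.35
position: [0.5146, -0.0487, 0.0636]
tool_rot: [-3.142, 0.0, 2.043]
force: [-7.5, -0.1, 10.6]
grip_width: 0.0128
```

>>> arm_command(
  gripper=[1,1,1,1],
  slide=[
    [0,0,0.2],
    [0,0,0.4],
    [0,0,0.55],
    [0,0,0.55],
  ],
  turn=[
    [0,0,0],
    [0,0,0],
    [0,0,0],
    [0,0,0],
  ],
)

```text
clock: 12.85
position: [0.5138, -0.049, 0.0575]
tool_rot: [-3.14, -0.0, 2.043]
force: [-6.7, -0.3, -1.8]
grip_width: 0.0129
```

```bash
python3 -c "
from h import *
st()
arc((.6033,-.0030),27,.057,[23,18,13,8,3],r=.1)
a=np.radians(3);b=np.radians(-18)
arc((.6033,-.0030),3,.057,[-1,-5,-9,-13,-17],p0=[.6033-.1*np.cos(a),-.003-.1*np.sin(a),.057])
b=np.radians(-17)
arc((.6033,-.0030),-17,.057,[-22,-27,-32,-36,-40],p0=[.6033-.1*np.cos(b),-.003-.1*np.sin(b),.057])
"
```

```text
12.85 [ 0.5138 -0.049   0.0575] wyaw 27.04 tilt [ 0.0982 -0.0207] F [-6.7445 -0.305  -1.7991] M [0.1312 1.24   0.2772] T -0.28273654657504343 +Mz 0.27723512852385757 sock [ 0.6028 -0.0035]
23 slide [0.73, 0.09, 0.05] turn 4
18 slide [1.6, 0.19, 0.05] turn 9
13 slide [2.45, 0.36, 0.05] turn 14
8 slide [3.29, 0.61, 0.05] turn 19
3 slide [4.1, 0.93, 0.05] turn 24
-1 slide [0.7, 0.02, 0.0] turn 4
-5 slide [1.39, 0.1, 0.0] turn 8
-9 slide [2.08, 0.22, 0.0] turn 12
-13 slide [2.76, 0.39, 0.0] turn 16
-17 slide [3.42, 0.6, 0.0] turn 20
-22 slide [0.87, 0.04, 0.0] turn 5
-27 slide [1.74, 0.15, 0.0] turn 10
-32 slide [2.59, 0.34, 0.0] turn 15
-36 slide [3.26, 0.54, 0.0] turn 19
-40 slide [3.91, 0.79, 0.0] turn 23
```

>>> arm_command(
  gripper=[1,1,1,1,1],
  slide=[
    [0.73,0.04,0],
    [1.6,0.15,0],
    [2.45,0.33,0],
    [3.29,0.59,0],
    [4.1,0.92,0],
  ],
  turn=[
    [0,0,4],
    [0,0,9],
    [0,0,14],
    [0,0,19],
    [0,0,24],
  ],
)

```text
clock: 13.48
position: [0.5029, -0.0083, 0.0574]
tool_rot: [-3.139, 0.001, 1.621]
force: [-4.5, -0.9, -4.6]
grip_width: 0.013
```

```bash
python3 -c "
from h import *
st()
arc((.6036,-.0030),3,.057,[-1,-5,-9,-13,-17])
"
```

```text
13.475 [ 0.5029 -0.0083  0.0574] wyaw 2.88 tilt [0.146  0.0415] F [-4.5227 -0.8656 -4.608 ] M [-0.1492  1.2844  0.419 ] T 0.06342044588671714 +Mz 0.418998724224733 sock [ 0.6028 -0.0032]
-1 slide [0.7, 0.11, 0.04] turn 4
-5 slide [1.39, 0.18, 0.04] turn 8
-9 slide [2.08, 0.3, 0.04] turn 12
-13 slide [2.75, 0.47, 0.04] turn 16
-17 slide [3.42, 0.69, 0.04] turn 20
```

>>> arm_command(
  gripper=[1,1,1,1,1],
  slide=[
    [0.7,0.0,0],
    [1.39,0.07,0],
    [2.08,0.2,0],
    [2.76,0.38,0],
    [3.42,0.6,0],
  ],
  turn=[
    [0,0,4],
    [0,0,8],
    [0,0,12],
    [0,0,16],
    [0,0,20],
  ],
)

```text
clock: 14.1
position: [0.5076, 0.0264, 0.0574]
tool_rot: [-3.14, 0.001, 1.273]
force: [-2.7, -0.6, -6.2]
grip_width: 0.0128
```

```bash
python3 -c "
from h import *
st()
arc((.6036,-.0030),-17,.057,[-22,-27,-32,-36,-40])
"
```

```text
14.1 [0.5076 0.0264 0.0574] wyaw -17.08 tilt [0.0864 0.0588] F [-2.6574 -0.5815 -6.2124] M [-0.084   0.7866  0.2856] T 0.13384527180098407 +Mz 0.2855623600367275 sock [ 0.6032 -0.003 ]
-22 slide [0.87, 0.08, 0.04] turn 5
-27 slide [1.74, 0.19, 0.04] turn 10
-32 slide [2.59, 0.38, 0.04] turn 15
-36 slide [3.26, 0.59, 0.04] turn 19
-40 slide [3.91, 0.84, 0.04] turn 23
```

>>> arm_command(
  gripper=[1,1,1,1,1],
  slide=[
    [0.87,0.06,0],
    [1.74,0.17,0],
    [2.59,0.37,0],
    [3.1,0.53,0],
    [3.42,0.65,0],
  ],
  turn=[
    [0,0,5],
    [0,0,10],
    [0,0,15],
    [0,0,18],
    [0,0,20],
  ],
)

```text
clock: 14.72
position: [0.5239, 0.0572, 0.0574]
tool_rot: [-3.141, 0.001, 0.925]
force: [-3.7, -0.8, -7.2]
grip_width: 0.013
```

```bash
python3 -c "
from h import *
st()
arc((.6036,-.0030),-37,.057,[-39,-41])
"
```

```text
14.725 [0.5239 0.0572 0.0574] wyaw -37.02 tilt [0.0576 0.0749] F [-3.7335 -0.807  -7.2469] M [0.1607 1.1488 0.2125] T 0.2891736040714574 +Mz 0.21250777453568162 sock [ 0.6038 -0.003 ]
-39 slide [0.33, -0.01, 0.04] turn 2
-41 slide [0.68, 0.01, 0.04] turn 4
```

>>> arm_command(
  gripper=[1,1,1],
  slide=[
    [0.33,0.0,0],
    [0.62,0.01,0],
    [0.62,0.01,0],
  ],
  turn=[
    [0,0,2],
    [0,0,3.7],
    [0,0,3.7],
  ],
)

```text
clock: 15.1
position: [0.5282, 0.0622, 0.0576]
tool_rot: [-3.141, 0.0, 0.861]
force: [-4.1, 0.3, -10.1]
grip_width: 0.0124
```

```bash
python3 -c "
from h import *
st()
arc((.6033,-.0030),-40.7,.057,[-37,-33.5])
b=np.radians(-33.5)
arc((.6033,-.0030),-33.5,.08,[-24,-14,-4,6,16],p0=[.6033-.1*np.cos(b),-.003-.1*np.sin(b),.08])
"
```

```text
15.1 [0.5282 0.0622 0.0576] wyaw -40.67 tilt [0.0224 0.024 ] F [ -4.0599   0.2644 -10.1275] M [0.4658 1.3265 0.1883] T 0.24469205582590475 +Mz 0.18829851168590367 sock [ 0.604 -0.003]
-37 slide [-0.69, -0.03, 0.06] turn -3.7
-33.5 slide [-1.3, 0.02, 0.06] turn -7.2
-24 slide [-1.65, 0.14, 0.0] turn -9.5
-14 slide [-3.34, 0.57, 0.0] turn -19.5
-4 slide [-4.92, 1.3, 0.0] turn -29.5
6 slide [-6.36, 2.28, 0.0] turn -39.5
16 slide [-7.6, 3.51, 0.0] turn -49.5
```

>>> arm_command(
  gripper=[1,1,1,1,1],
  slide=[
    [-0.69,-0.03,0],
    [-1.3,0.0,0],
    [-1.3,0.02,-0.8],
    [-1.3,0.02,-1.8],
    [-1.3,0.02,-2.3],
  ],
  turn=[
    [0,0,-3.7],
    [0,0,-7.2],
    [0,0,-7.2],
    [0,0,-7.2],
    [0,0,-7.2],
  ],
)

```text
clock: 15.72
position: [0.5209, 0.0523, 0.082]
tool_rot: [3.14, -0.001, 0.986]
force: [0.7, -0.2, -4.1]
grip_width: 0.0126
```

>>> arm_command(
  gripper=[1,1,1,1,1],
  slide=[
    [-1.65,0.14,0],
    [-3.34,0.57,0],
    [-4.92,1.3,0],
    [-6.36,2.28,0],
    [-7.6,3.51,0],
  ],
  turn=[
    [0,0,-9.5],
    [0,0,-19.5],
    [0,0,-29.5],
    [0,0,-39.5],
    [0,0,-49.5],
  ],
)

```text
clock: 16.35
position: [0.5077, -0.0312, 0.0812]
tool_rot: [3.141, 0.0, 1.856]
force: [0.1, 0.3, -3.6]
grip_width: 0.0129
```

```bash
python3 -c "
from h import *
st()
arc((.6028,-.0030),16,[.08,.08,.069],[22,26.5,26.5])
"
```

```text
16.35 [ 0.5077 -0.0312  0.0812] wyaw 16.34 tilt [-0.026   0.0244] F [ 0.093   0.3367 -3.6242] M [-0.0337  0.0599  0.0133] T -0.029673150861101165 +Mz 0.013317528563583625 sock [ 0.6036 -0.0031]
22 slide [-0.95, -0.02, 0.12] turn -6
26.5 slide [-1.73, 0.09, 0.12] turn -10.5
26.5 slide [-1.73, 0.09, 1.22] turn -10.5
```

>>> arm_command(
  gripper=[1,1,1,1,1],
  slide=[
    [-0.95,-0.02,0.1],
    [-1.73,0.09,0.1],
    [-1.73,0.09,0.7],
    [-1.73,0.09,1.2],
    [-1.73,0.09,1.2],
  ],
  turn=[
    [0,0,-6],
    [0,0,-10.5],
    [0,0,-10.5],
    [0,0,-10.5],
    [0,0,-10.5],
  ],
)

```text
clock: 16.98
position: [0.5128, -0.0465, 0.0684]
tool_rot: [-3.141, -0.0, 2.034]
force: [0.5, -0.5, -3.4]
grip_width: 0.013
```

```bash
python3 -c "
from h import *
st()
arc((.6028,-.0031),26.5,[.063,.057],[26.5,26.5])
"
```

```text
16.975 [ 0.5128 -0.0465  0.0684] wyaw 26.52 tilt [ 0.0388 -0.0216] F [ 0.5262 -0.4727 -3.4162] M [ 0.0457 -0.0067 -0.009 ] T 0.06582077538066858 +Mz -0.009030683300266604 sock [ 0.6023 -0.0019]
26.5 slide [-0.13, -0.01, 0.54] turn 0.0
26.5 slide [-0.13, -0.01, 1.14] turn 0.0
```

>>> arm_command(
  gripper=[1,1,1,1],
  slide=[
    [-0.1,0,0.2],
    [-0.12,0,0.4],
    [-0.12,0,0.55],
    [-0.12,0,0.55],
  ],
  turn=[
    [0,0,0],
    [0,0,0],
    [0,0,0],
    [0,0,0],
  ],
)

```text
clock: 17.48
position: [0.5138, -0.0481, 0.0635]
tool_rot: [3.141, 0.0, 2.034]
force: [-1.5, -1.3, 3.6]
grip_width: 0.0129
```

>>> arm_command(
  gripper=[1,1,1,1],
  slide=[
    [0,0,0.2],
    [0,0,0.4],
    [0,0,0.57],
    [0,0,0.57],
  ],
  turn=[
    [0,0,0],
    [0,0,0],
    [0,0,0],
    [0,0,0],
  ],
)

```text
clock: 17.98
position: [0.5133, -0.048, 0.0573]
tool_rot: [-3.141, -0.0, 2.034]
force: [-3.1, 0.5, -4.6]
grip_width: 0.0129
```

```bash
python3 -c "
from h import *
st()
arc((.6026,-.0031),26.5,.057,[23.5,20.5,18.5])
"
```

```text
17.975 [ 0.5133 -0.048   0.0573] wyaw 26.56 tilt [ 0.0431 -0.0279] F [-3.054   0.494  -4.5861] M [0.2112 0.8522 0.2201] T -0.1821147135036381 +Mz 0.22014229193818746 sock [ 0.6027 -0.0033]
23.5 slide [0.56, 0.01, 0.03] turn 3.0
20.5 slide [1.08, 0.05, 0.03] turn 6.0
18.5 slide [1.43, 0.1, 0.03] turn 8.0
```

>>> arm_command(
  gripper=[1,1,1,1],
  slide=[
    [0.56,0,0],
    [1.08,0.04,0],
    [1.43,0.09,0],
    [1.43,0.09,0],
  ],
  turn=[
    [0,0,3],
    [0,0,6],
    [0,0,8],
    [0,0,8],
  ],
)

```text
clock: 18.48
position: [0.5076, -0.035, 0.0574]
tool_rot: [-3.14, 0.0, 1.894]
force: [-5.4, -1.5, -3.9]
grip_width: 0.0126
```

```bash
python3 -c "
from h import *
st()
arc((.6027,-.0031),18.5,.057,[16.5,14.5,12.5,11])
"
```

```text
18.475 [ 0.5076 -0.035   0.0574] wyaw 18.54 tilt [0.065  0.0111] F [-5.3847 -1.5488 -3.926 ] M [-0.3932  1.2217  0.4215] T -0.023648265361694593 +Mz 0.42145394072518694 sock [ 0.6024 -0.0032]
16.5 slide [0.36, 0.04, 0.04] turn 2.0
14.5 slide [0.71, 0.06, 0.04] turn 4.0
12.5 slide [1.05, 0.09, 0.04] turn 6.0
11 slide [1.31, 0.12, 0.04] turn 7.5
```

>>> arm_command(
  gripper=[1,1,1],
  slide=[
    [0.36,0,0],
    [0.71,0.02,0],
    [0.71,0.02,0],
  ],
  turn=[
    [0,0,2],
    [0,0,4],
    [0,0,4],
  ],
)

```text
clock: 18.85
position: [0.5056, -0.028, 0.0575]
tool_rot: [-3.141, 0.0, 1.823]
force: [-5.0, -2.7, -4.7]
grip_width: 0.013
```

```bash
python3 -c "
from h import *
st()
arc((.6025,-.0031),14.5,.057,[12.5,10.5])
"
```

```text
18.85 [ 0.5056 -0.028   0.0575] wyaw 14.45 tilt [0.0415 0.0063] F [-5.0392 -2.6762 -4.6899] M [-0.5584  1.2859  0.3267] T 0.13635627563559288 +Mz 0.3266757908166463 sock [ 0.6025 -0.003 ]
12.5 slide [0.33, 0.01, 0.05] turn 2.0
10.5 slide [0.68, 0.03, 0.05] turn 4.0
```

>>> arm_command(
  gripper=[1,1,1],
  slide=[
    [0.35,0,0],
    [0.7,0.02,0],
    [0.7,0.02,0],
  ],
  turn=[
    [0,0,2],
    [0,0,4],
    [0,0,4],
  ],
)

```text
clock: 19.23
position: [0.5042, -0.021, 0.0576]
tool_rot: [-3.141, 0.0, 1.753]
force: [-4.8, -2.9, -6.1]
grip_width: 0.0129
```

```bash
python3 -c "
from h import *
st()
"
```

```text
19.225 [ 0.5042 -0.021   0.0576] wyaw 10.47 tilt [0.0224 0.0077] F [-4.7976 -2.8586 -6.124 ] M [-0.5745  1.3064  0.2781] T 0.19754907664394072 +Mz 0.2781076706870214 sock [ 0.6026 -0.0029]
```

>>> arm_command(
  gripper=[1,1,1],
  slide=[
    [0.35,0,0],
    [0.7,0.02,0],
    [0.7,0.02,0],
  ],
  turn=[
    [0,0,2],
    [0,0,4],
    [0,0,4],
  ],
)

```text
clock: 19.6
position: [0.5033, -0.0141, 0.0576]
tool_rot: [-3.141, 0.0, 1.684]
force: [-4.0, -2.6, -6.6]
grip_width: 0.0127
```

```bash
python3 -c "
from h import *
st()
"
```

```text
19.6 [ 0.5033 -0.0141  0.0576] wyaw 6.51 tilt [0.0082 0.007 ] F [-3.9661 -2.5614 -6.6176] M [-0.5464  1.2398  0.2918] T 0.21290829860369576 +Mz 0.2917787333606672 sock [ 0.6026 -0.0028]
```

>>> arm_command(
  gripper=[1,1,1],
  slide=[
    [0.35,0,0],
    [0.7,0.02,0],
    [0.7,0.02,0],
  ],
  turn=[
    [0,0,2],
    [0,0,4],
    [0,0,4],
  ],
)

```text
clock: 19.98
position: [0.5028, -0.0071, 0.0576]
tool_rot: [3.141, 0.0, 1.615]
force: [-1.6, -2.9, -7.8]
grip_width: 0.0127
```

```bash
python3 -c "
from h import *
st()
"
```

```text
19.975 [ 0.5028 -0.0071  0.0576] wyaw 2.51 tilt [-0.0087  0.0006] F [-1.6332 -2.9051 -7.8076] M [-0.436   1.0213  0.2623] T 0.28605063597200836 +Mz 0.26233144990234564 sock [ 0.6027 -0.0027]
```

>>> arm_command(
  gripper=[1,1,1],
  slide=[
    [0.35,0,0],
    [0.7,0.02,0],
    [0.7,0.02,0],
  ],
  turn=[
    [0,0,2],
    [0,0,4],
    [0,0,4],
  ],
)

```text
clock: 20.35
position: [0.5028, -0.0001, 0.0576]
tool_rot: [3.141, -0.0, 1.545]
force: [-0.8, -1.5, -8.1]
grip_width: 0.0129
```

```bash
python3 -c "
from h import *
st()
"
```

```text
20.35 [ 0.5028 -0.0001  0.0576] wyaw -1.49 tilt [-0.02   -0.0001] F [-0.8221 -1.4995 -8.0506] M [-0.4089  0.6415  0.2812] T 0.15344871660452672 +Mz 0.28118352358537246 sock [ 0.6028 -0.0027]
```

.43, so still only running friction.

>>> arm_command(
  gripper=[1,1,1],
  slide=[
    [0.35,0,0],
    [0.7,0.02,0],
    [0.7,0.02,0],
  ],
  turn=[
    [0,0,2],
    [0,0,4],
    [0,0,4],
  ],
)

```text
clock: 20.72
position: [0.5033, 0.0069, 0.0577]
tool_rot: [3.141, -0.0, 1.475]
force: [1.5, -1.0, -9.6]
grip_width: 0.0131
```

```bash
python3 -c "
from h import *
st()
"
```

```text
20.725 [0.5033 0.0069 0.0577] wyaw -5.49 tilt [-0.0313 -0.0027] F [ 1.455  -1.0229 -9.5941] M [-0.3616  0.0779  0.2221] T 0.0882212046165892 +Mz 0.22211396666699212 sock [ 0.6029 -0.0027]
```

>>> arm_command(
  gripper=[1,1,1],
  slide=[
    [0.35,0,0.03],
    [0.7,0.02,0.05],
    [0.7,0.02,0.05],
  ],
  turn=[
    [0,0,2],
    [0,0,4],
    [0,0,4],
  ],
)

```text
clock: 21.1
position: [0.5042, 0.0137, 0.0572]
tool_rot: [3.141, 0.0, 1.405]
force: [2.2, -3.2, -6.0]
grip_width: 0.013
```

```bash
python3 -c "
from h import *
st()
"
```

```text
21.1 [0.5042 0.0137 0.0572] wyaw -9.49 tilt [-0.0288  0.0014] F [ 2.1798 -3.1797 -6.0416] M [-0.6261 -0.2112  0.1904] T 0.2797059456457754 +Mz 0.19035304223602567 sock [ 0.6028 -0.0028]
```

>>> arm_command(
  gripper=[1,1,1],
  slide=[
    [0.26,0,0],
    [0.53,0.02,0],
    [0.53,0.02,0],
  ],
  turn=[
    [0,0,1.5],
    [0,0,3],
    [0,0,3],
  ],
)

```text
clock: 21.48
position: [0.5052, 0.0189, 0.0572]
tool_rot: [3.141, -0.0, 1.353]
force: [3.7, -3.1, -4.7]
grip_width: 0.0127
```

```bash
python3 -c "
from h import *
st()
"
```

```text
21.475 [0.5052 0.0189 0.0572] wyaw -12.49 tilt [-0.0202 -0.0022] F [ 3.7461 -3.1422 -4.702 ] M [-0.6811 -0.59    0.2176] T 0.22739073113850866 +Mz 0.21764872392869494 sock [ 0.6028 -0.0028]
```

>>> arm_command(
  gripper=[1,1,1],
  slide=[
    [0.35,0.02,0],
    [0.7,0.06,0],
    [0.7,0.06,0],
  ],
  turn=[
    [0,0,2],
    [0,0,4],
    [0,0,4],
  ],
)

```text
clock: 21.85
position: [0.507, 0.0255, 0.0571]
tool_rot: [-3.141, 0.0, 1.283]
force: [1.5, -4.8, -4.0]
grip_width: 0.0127
```

```bash
python3 -c "
from h import *
st()
"
```

```text
21.85 [0.507  0.0255 0.0571] wyaw -16.5 tilt [0.0083 0.0273] F [ 1.4805 -4.8067 -3.9648] M [-1.0933 -0.3595  0.3862] T 0.4223072717637624 +Mz 0.386178386681813 sock [ 0.6029 -0.0029]
```

>>> arm_command(
  gripper=[1,1],
  slide=[
    [0.18,0.01,0],
    [0.18,0.01,0],
  ],
  turn=[
    [0,0,1],
    [0,0,1],
  ],
)

```text
clock: 22.1
position: [0.5075, 0.0271, 0.0571]
tool_rot: [-3.141, 0.0, 1.266]
force: [-0.0, -5.1, -3.5]
grip_width: 0.0131
```

```bash
python3 -c "
from h import *
st()
"
```

```text
22.1 [0.5075 0.0271 0.0571] wyaw -17.49 tilt [0.0149 0.0233] F [-0.0036 -5.0893 -3.454 ] M [-1.1986 -0.1567  0.448 ] T 0.4891528169477446 +Mz 0.44795274919882966 sock [ 0.6029 -0.003 ]
```

>>> arm_command(
  gripper=[1,1,1],
  slide=[
    [0.18,0.01,0],
    [0.34,0.02,0],
    [0.34,0.02,0],
  ],
  turn=[
    [0,0,1],
    [0,0,1.9],
    [0,0,1.9],
  ],
)

```text
clock: 22.48
position: [0.5086, 0.0302, 0.057]
tool_rot: [-3.141, 0.001, 1.232]
force: [-0.8, -6.7, -1.6]
grip_width: 0.0125
```

```bash
python3 -c "
from h import *
for i in range(3):
    st();s=vision.grab_frame('scene')
cv2.imwrite('pics/s_nip.png',s)
"
```

```text
22.475 [0.5086 0.0302 0.057 ] wyaw -19.41 tilt [0.028  0.0379] F [-0.7527 -6.7165 -1.5696] M [-1.4004  0.0689  0.4753] T 0.6632011207324511 +Mz 0.4752980404246737 sock [ 0.6029 -0.0031]
22.525 [0.5086 0.0302 0.0571] wyaw -19.4 tilt [0.0214 0.0339] F [-1.8405 -5.8665 -1.6149] M [-1.4105  0.0075  0.4991] T 0.6182203291896342 +Mz 0.49913597257691544 sock [ 0.6029 -0.003 ]
22.575 [0.5085 0.0301 0.057 ] wyaw -19.4 tilt [0.0299 0.0352] F [ 0.155  -4.8598 -1.7338] M [-1.4508  0.0519  0.5252] T 0.4568043556345528 +Mz 0.5251930002845814 sock [ 0.6029 -0.0031]
```

>>> arm_command(
  gripper=[1,1,1],
  slide=[
    [0.1,0.0,0],
    [0.19,0.01,0],
    [0.19,0.01,0],
  ],
  turn=[
    [0,0,0.6],
    [0,0,1.1],
    [0,0,1.1],
  ],
)

```text
clock: 23.0
position: [0.5092, 0.0319, 0.057]
tool_rot: [-3.141, 0.001, 1.213]
force: [-1.1, -6.0, -1.8]
grip_width: 0.013
```

```bash
python3 -c "
from h import *
for i in range(5):
    st();s=vision.grab_frame('scene')
arc((.6029,-.0031),-20.5,.057,[-17,-14,-10.5])
"
```

```text
23.0 [0.5092 0.0319 0.057 ] wyaw -20.5 tilt [0.0365 0.0454] F [-1.0533 -6.0399 -1.7792] M [-1.5349  0.1241  0.586 ] T 0.6069496584147883 +Mz 0.5859518205366426 sock [ 0.6029 -0.0032]
23.05 [0.5092 0.0319 0.057 ] wyaw -20.5 tilt [0.0335 0.0435] F [-1.8204 -6.1992 -1.1038] M [-1.5172  0.1866  0.5707] T 0.6486405124378737 +Mz 0.5706834568638919 sock [ 0.6029 -0.0032]
23.1 [0.5092 0.0318 0.057 ] wyaw -20.5 tilt [0.0339 0.0429] F [-1.2608 -6.5962 -1.2951] M [-1.4747  0.1395  0.5708] T 0.6665159181014942 +Mz 0.5708078461864946 sock [ 0.6029 -0.0032]
23.15 [0.5092 0.0318 0.057 ] wyaw -20.49 tilt [0.037  0.0441] F [-0.1031 -6.4959 -1.6684] M [-1.5913  0.2041  0.5607] T 0.6170388910232332 +Mz 0.5607326781302766 sock [ 0.6028 -0.0032]
23.2 [0.5092 0.0318 0.057 ] wyaw -20.5 tilt [0.0356 0.0446] F [-1.5592 -6.4721 -1.3405] M [-1.5118  0.1861  0.536 ] T 0.6654127793375533 +Mz 0.536042770293114 sock [ 0.6028 -0.0032]
-17 slide [-0.6, 0.02, 0.0] turn -3.5
-14 slide [-1.12, 0.06, 0.0] turn -6.5
-10.5 slide [-1.73, 0.15, 0.0] turn -10.0
```

Nip held at about 1.21 N m for some 0.5 s. Next I release it and centre the wrench in its play.

>>> arm_command(
  gripper=[1,1,1,1],
  slide=[
    [-0.6,0.02,0],
    [-1.12,0.06,0],
    [-1.73,0.15,0],
    [-1.73,0.15,0],
  ],
  turn=[
    [0,0,-3.5],
    [0,0,-6.5],
    [0,0,-10],
    [0,0,-10],
  ],
)

```text
clock: 23.75
position: [0.5046, 0.0156, 0.057]
tool_rot: [-3.141, -0.001, 1.387]
force: [-2.1, 0.8, -3.6]
grip_width: 0.0129
```

```bash
python3 -c "
from h import *
st()
arc((.6029,-.0030),-10.5,.057,[-9,-7,-6])
"
```

```text
23.75 [0.5046 0.0156 0.057 ] wyaw -10.53 tilt [ 0.0431 -0.031 ] F [-2.1128  0.7666 -3.6042] M [-0.0697  0.5093  0.0165] T -0.036547291445847355 +Mz 0.01650169578980421 sock [ 0.6029 -0.0027]
-9 slide [-0.3, 0.01, 0.0] turn -1.5
-7 slide [-0.65, 0.02, 0.0] turn -3.5
-6 slide [-0.82, 0.04, 0.0] turn -4.5
```

>>> arm_command(
  gripper=[1,1,1,1,1],
  slide=[
    [-0.45,-0.01,0],
    [-0.45,-0.01,-0.3],
    [-0.45,-0.01,-1],
    [-0.45,-0.01,-1.8],
    [-0.45,-0.01,-2.5],
  ],
  turn=[
    [0,0,-2.5],
    [0,0,-2.5],
    [0,0,-2.5],
    [0,0,-2.5],
    [0,0,-2.5],
  ],
)

```text
clock: 24.38
position: [0.5042, 0.0111, 0.0829]
tool_rot: [3.141, -0.0, 1.432]
force: [-0.0, 0.2, -4.0]
grip_width: 0.0128
```

```bash
python3 -c "
from h import *
st()
delta([.5107,-.4091,.127],88.8,[.5041,.0108,.127],82)
"
```

```text
24.375 [0.5042 0.0111 0.0829] wyaw -7.98 tilt [-0.0332 -0.0116] F [-0.0118  0.1934 -4.0226] M [-0.0444  0.0138  0.0117] T -0.019043324120638357 +Mz 0.011683973582206474 sock [ 0.6033 -0.0028]
slide [-41.49   6.5    0.  ] turn [ 0.   0.  -6.8]
```

>>> arm_command(
  gripper=[1,1,1,1,1],
  slide=[
    [0,0,-2.5],
    [-2,0.3,-4.5],
    [-7,1.1,-4.5],
    [-12,1.9,-4.5],
    [-17,2.7,-4.5],
  ],
  turn=[
    [0,0,0],
    [0,0,0],
    [0,0,0],
    [0,0,0],
    [0,0,0],
  ],
)

```text
clock: 25.0
position: [0.5072, -0.1627, 0.1277]
tool_rot: [3.141, -0.0, 1.432]
force: [0.4, -0.2, -3.8]
grip_width: 0.0126
```

>>> arm_command(
  gripper=[1,1,1,1,1],
  slide=[
    [-5,0.8,0],
    [-10,1.6,0],
    [-15,2.4,0],
    [-20,3.1,0],
    [-23.5,3.7,0],
  ],
  turn=[
    [0,0,0],
    [0,0,0],
    [0,0,0],
    [0,0,0],
    [0,0,0],
  ],
)

```text
clock: 25.62
position: [0.5106, -0.4015, 0.1274]
tool_rot: [3.142, 0.0, 1.43]
force: [-0.7, 1.2, -3.4]
grip_width: 0.0128
```

```bash
python3 -c "
from h import *
st()
delta([.5107,-.4091,.06],88.8)
t=vision.grab_frame('top');s=vision.grab_frame('scene')
br=lambda h,S,v:(S>110)&(h>12)&(h<32)&(v>70)
print(cents(px(t,285,320,155,185,br),[285,155]),cents(px(s,275,305,280,315,br),[275,280]))
"
```

```text
25.625 [ 0.5106 -0.4015  0.1274] wyaw -8.07 tilt [-0.0026  0.0204] F [-0.7081  1.1613 -3.3643] M [ 0.0431 -0.0375 -0.024 ] T -0.3901042738493842 +Mz -0.02402653471757841 sock [ 0.6096 -0.4155]
slide [-0.75  0.11  6.74] turn [ 0.   0.  -6.9]
[(np.int32(15), array([301.4, 167.4]), array([300, 166,   4,   4]))] [(np.int32(21), array([289.619 , 292.0476]), array([287, 290,   6,   5]))]
```

>>> arm_command(
  gripper=[1,1,1,1,1],
  slide=[
    [-0.5,0.1,1.5],
    [-0.6,0.1,3.5],
    [-0.6,0.1,5.5],
    [-0.6,0.1,7],
    [-0.6,0.1,7.6],
  ],
  turn=[
    [0,0,-3],
    [0,0,-6.9],
    [0,0,-6.9],
    [0,0,-6.9],
    [0,0,-6.9],
  ],
)

```text
clock: 26.35
position: [0.5113, -0.4047, 0.0501]
tool_rot: [-3.141, -0.001, 1.552]
force: [-0.2, -0.8, -4.5]
grip_width: 0.0124
```

>>> arm_command(
  gripper=[1,1,1,1,1],
  slide=[
    [0,0,0],
    [0,0,0.2],
    [0,0,0.4],
    [0,0,0.6],
    [0,0,0.6],
  ],
  turn=[
    [0,0,0],
    [0,0,0],
    [0,0,0],
    [0,0,0],
    [0,0,0],
  ],
)

```text
clock: 26.98
position: [0.5114, -0.4051, 0.045]
tool_rot: [-3.142, -0.0, 1.552]
force: [0.7, -0.1, -4.1]
grip_width: 0.0129
```

```bash
python3 -c "
from h import *
st()
"
```

```text
26.975 [ 0.5114 -0.4051  0.045 ] wyaw -1.06 tilt [ 0.0051 -0.0064] F [ 0.6501 -0.0711 -4.0868] M [ 0.0155 -0.0389  0.0006] T 0.26791787347957685 +Mz 0.000640450634708254 sock [ 0.6114 -0.4069]
```

>>> arm_command(
  gripper=[1,1,1],
  slide=[
    [0,0,0.05],
    [0,0,0.1],
    [0,0,0.1],
  ],
  turn=[
    [0,0,0],
    [0,0,0],
    [0,0,0],
  ],
)

```text
clock: 27.35
position: [0.5117, -0.4051, 0.0443]
tool_rot: [3.141, 0.0, 1.552]
force: [2.3, 1.0, 0.2]
grip_width: 0.0129
```

```bash
python3 -c "
from h import *
st()
"
```

```text
27.35 [ 0.5117 -0.4051  0.0443] wyaw -1.06 tilt [-0.0177  0.0062] F [2.3214 1.0357 0.2479] M [ 0.1657  0.1532 -0.0485] T 0.8382032891416846 +Mz -0.04846223860510517 sock [ 0.6117 -0.4069]
```

>>> arm_command(
  gripper=[1,2,3.5,5.5,7],
  slide=[
    [0,0,0.02],
    [0,0,0.02],
    [0,0,0.02],
    [0,0,0.02],
    [0,0,0.02],
  ],
  turn=[
    [0,0,0],
    [0,0,0],
    [0,0,0],
    [0,0,0],
    [0,0,0],
  ],
)

```text
clock: 27.98
position: [0.5115, -0.4051, 0.0439]
tool_rot: [-3.142, -0.0, 1.552]
force: [1.0, -0.2, -0.4]
grip_width: 0.0692
```

>>> arm_command(
  gripper=[7,7,7,7,7],
  slide=[
    [0,0,-1],
    [0,0,-3],
    [0,0,-6],
    [0,0,-9],
    [0,0,-12],
  ],
  turn=[
    [0,0,0],
    [0,0,0],
    [0,0,0],
    [0,0,0],
    [0,0,0],
  ],
)

```text
clock: 28.6
position: [0.5116, -0.4052, 0.1666]
tool_rot: [3.14, 0.001, 1.552]
force: [0.6, -0.2, 0.4]
grip_width: 0.0701
```

>>> arm_command(
  gripper=[7,7,7,7,7],
  slide=[
    [-4,0,-2],
    [-8,0,-2],
    [-12,0,-2],
    [-15,0,-2],
    [-15,0,-2],
  ],
  turn=[
    [0,0,0],
    [0,0,0],
    [0,0,0],
    [0,0,0],
    [0,0,0],
  ],
)

```text
clock: 29.22
position: [0.5076, -0.5573, 0.1849]
tool_rot: [3.141, 0.001, 1.55]
force: [-0.1, 1.0, 0.0]
grip_width: 0.0698
```

```bash
python3 -c "
from h import *
st()
t=vision.grab_frame('top');s=vision.grab_frame('scene')
cv2.imwrite('pics/end.png',np.hstack([cv2.resize(s[140:340,160:350],None,fx=2.2,fy=2.75,interpolation=2),cv2.resize(t[125:270,255:500],(382,550),interpolation=2)]))
"
```

```text
29.225 [ 0.5076 -0.5573  0.1849] wyaw -1.21 tilt [-0.0239  0.0614] F [-0.0913  0.9591  0.0007] M [-0.009  -0.0095  0.0665] T -0.14264787182349808 +Mz 0.06647064964313679 sock [ 0.6076 -0.5594]
```

View pics/end.png

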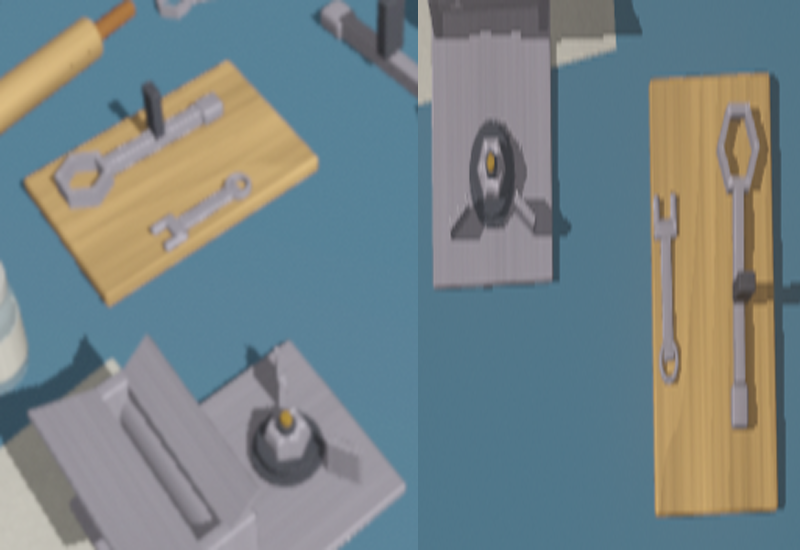

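The picture shows the wrench lying flat on the board, with its grip at about (152,110) in the left half. The small spanner is where it was and the gripper is clear, so I hand in.

```bash
python3 -c "
from workcell import job_done
print(job_done())"
```

```text
the job is handed in; nothing more can be done
None
```

The nut is tightened to its stop, nipped up, and the job is handed in at about 29 s. The wrench lies flat on the board, released, with the gripper clear.

- **Tightening:** I took three strokes with the big ring wrench, lifting off and turning back 60° twice. The wrench stayed within about 41° of centre, short of the ribs at 44°. Running friction read about 0.45 N m.
- **Stop:** I felt it in the third stroke, where the torque climbed about 0.13 N m per degree instead of staying level.
- **Nip:** I held it for about 0.5 s at 1.18 to 1.24 N m (mean about 1.21) and then let it spring back to zero torque. I never read more than 1.24 N m.
- **Last look:** The last pictures show the wrench flat on the board, about 4 mm nearer the small spanner than where it started. The small spanner has not moved. The cutter was not in the last pictures, but the arm never went near it.

**Weak or disagreeing checks:**
- The pin moved only about 0.2 px in one view and not at all in the other. The stop therefore rests on the torque reading, not the cameras.
- The two cameras disagreed by 2 to 3 mm. I settled that by feel when seating the wrench; setting it on the nut the second time, the ring touched the nut with about 13 N.
- My estimate of the total turn is about 115°, at the top of the expected 86 to 115°. It is uncertain by a few degrees because the starting angle of the nut was read from pixels.

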